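# Build up the sample-spinner spindle

### The job

Build up the sample-spinner's spindle: slip the ball bearing over the upright shaft first, then the spacer tube, then the thick washer, pushing each one gently past the spring catches until it sits fully home, so that the catches hold the finished stack. The shaft stands a little off the centre of its base, on an eccentric disc that was clamped at no particular angle, so feel for it, never lean hard on the spindle, and leave everything else on the bench undisturbed.

Things in the scene. Friction and masses are not known exactly. Their poses are not given: they have to be found in the camera images.
- base: Spindle unit: grey plate 130 x 130 x 14 mm fixed to the bench; origin at the centre of its underside, x and y along its edges. On its centre a round metal boss (92 mm) with a clamped eccentric disc (76 mm across, top at z 33.5 mm) carries a pedestal and, upright on that, the steel shaft, 20 mm in diameter. The disc's clamp does not slip. More than 50 N on this unit (with all it carries) damages it.
- seat (a point): Point above the base's centre at the height of the pedestal's flat top (the seat; radius 15 mm for 12 mm down), base z 52 mm, axes as the base. The real axis of shaft and pedestal is vertical but always 7 mm away from this point, in whatever direction the eccentric disc was clamped (any angle): the direction is NOT reported, find it by feel or by sight.
- tip_level (a point): Point above the base's centre at the height of the shaft's tip, base z 106 mm, 54 mm above the seat. The shaft's end is bevelled 2 mm by 2 mm (flat end 16 mm across). Horizontal offset of the real shaft as for the seat.
- catches (a point): Point above the base's centre at the height where the 3 spring catches (120 degrees apart) stand out farthest, 2.6 mm, from the shaft, base z 91 mm. Their sloping backs run up to base z 100 mm; they end square at 89 mm. A part pushed down meets them with its underside at about z 97 mm, needs about 5 to 12 N to pass, and is free once its top is under z 89 mm.
- bearing: Ball bearing, loose: bare steel ring with dark shields between its races, outside diameter 44 mm, bore 22 mm, height 10 mm, 90 g; origin at the centre of its underside, z along its axis. Lies flat on the mat. Goes on first, onto the seat.
- spacer: Spacer tube, loose: bare steel, outside diameter 34 mm, bore 22 mm, height 16 mm (the narrowest and tallest of the three), 60 g; origin at the centre of its underside, z along its axis. Stands on the mat. Goes on second, onto the bearing.
- washer: Thick plain washer, loose: bare steel, outside diameter 50 mm, bore 22 mm, height 8 mm (the widest and thinnest of the three), 80 g; origin at the centre of its underside, z along its axis. Lies flat on the mat. Goes on last, onto the spacer; then its top is 34 mm above the seat, 3 mm under the catches.
- mat: Thin grey bench mat, 270 x 220 x 3 mm, fixed to the bench; origin at the centre of its underside. The three parts lie on it in changing places, centres about 120 mm apart.
- vial_a: Small amber vial with white cap, 19 mm across, 46 mm tall, standing on the mat; origin at the centre of its underside. To be left alone.
- vial_b: Another such vial, standing on the bench. To be left alone.
- hex_key: L-shaped hex key lying on the bench, 106 mm long, 6 mm thick; origin at the middle of the long leg. To be left alone.
- jar: White plastic jar, 80 mm across, 150 mm tall; origin at the centre of its underside. To be left alone.
- beaker: Glass beaker, 60 mm across, 70 mm tall; origin at the centre of its underside. To be left alone.
- mouse: Black computer mouse, 100 x 60 x 32 mm; origin at the centre of its underside. To be left alone.
There are look-alikes about, which are no part of the job. Leave any green look-alike of the washer alone. What is shaped like the bearing but brown is not meant.

How it is judged:
On the way, in this order (a step that is already met when the one before it is completed fails the run):
1. the bearing is home on the seat (z of bearing in the frame of seat between -0.002 and 0.0025 m and horizontal distance between bearing and seat below 0.009 m and angle between bearing's own z axis and vertical below 0.1 rad), for 0.2 s.
2. the spacer is home on the bearing (all of step 1 and z of spacer in the frame of seat between 0.008 and 0.0125 m and horizontal distance between spacer and seat below 0.009 m and angle between spacer's own z axis and vertical below 0.1 rad), for 0.2 s.
3. the washer is home on the spacer, under the catches (all of step 2 and z of washer in the frame of seat between 0.024 and 0.0285 m and horizontal distance between washer and seat below 0.009 m and angle between washer's own z axis and vertical below 0.1 rad), for 0.2 s.
At the end, for the whole second after the job is handed in: Bearing, spacer and washer are on the shaft in this order from below and at rest: undersides 0, 10 and 26 mm above the seat (each from 2 mm under to 2.5 mm over), centres within 9 mm of the point above the base's centre, tilted less than 0.1 rad (all of step 3 and linear speed of each of bearing, spacer, washer below 0.02 m/s); the robot touches nothing.
It fails at once if the spindle unit is loaded with more than 50 N (contact force between base and anything else above 50 N).
It fails at once if a vial, the hex key, jar, beaker or mouse is moved more than 20 mm (distance of any of vial_a, vial_b, hex_key, jar, beaker, mouse from where it was at the start of the episode above 0.02 m).
It also fails if it takes over 72 s, if anything falls off the work surface, if the arm or the gripper's body presses on something with over 40 N, if the wrist force passes 120 N, or if a joint passes its speed limit or range.

### The arm

A 6-joint arm with a two-finger parallel gripper is mounted at the origin on the work surface. World frame = base frame: x ahead of the robot, y to its left, z up, the work surface at z = 0. Lengths are in m, angles in rad, forces in N, time in s.
With the tool pointing down it reaches from about 0.325 to 0.875 m from the base axis. Payload 4.4 kg.
Tool frame: the origin (TCP) lies between the finger pads; the fingertips stand 17 mm ahead of it and the grasp point (between the pads) lies 2 mm behind it; z points along the fingers, x is the direction in which the jaws open and shut, and the axes are right-handed (so a half turn about z gives the same grasp; the last joint's range is limited). The gripper opens to 85 mm and grips with 20 to 120 N. Pads are 22 mm wide; open, the fingers measure 114 mm over their backs; the gripper's body (76 mm by 85 mm) begins 54 mm behind the grasp point. The pads swing forward as they close: fully open they stand 13 mm farther back than shut.
Start: joints at [-1.262, 0.207, 1.542, -0, 1.393, -0.15], TCP at [0.255, -0.515, 0.248] pointing down, gripper open.
Joint ranges: [-2.73, 2.73], [-0.86, 2.22], [0.23, 2.46], [-1.11, 4.25], [0.08, 2.63], [-2.82, 2.82]. Speed limits (rad/s): [2.79, 2.79, 3.14, 3.14, 3.14, 3.14].

### API

Orientations are given as a 3x3 rotation matrix whose columns are the frame's x, y, z axes.
In Python, from bench import env, get_image, camera_info gives the robot as it stands.
- The arm moves only by the tool jog_arm, never from a script. Its argument "increments" is one flat list of numbers, 7 for each row, row after row: the turn, a rotation vector about the world's x, y, z in rad, then the shift along the world's x, y, z in m, then the opening, from 0 (shut) to 1 (fully open). In form: [rx, ry, rz, tx, ty, tz, hand, rx, ry, rz, tx, ty, tz, hand, ...]. A call has 1 to 20 rows; each row shifts and turns the pose as measured when the row begins; what a row does not reach is not made up. A row lasts 1/8 s, in which the tool goes at most 62.5 mm and 10.7 degrees, less where a joint would pass 70% of its speed; a pose out of reach is approached as far as the arm can. A call is refused whole if a number of a shift passes 0.0625 or a number of a turn 0.188, either way. A call with a gripper value outside its range is refused whole. The fingers move at their own pace and stop on an object; "newtons" is the grip in N (left out, the last holds). Time passes only in rows, so rows that do not move let the fingers close. It gives the time, the measured TCP pose, the force and the opening at its end, in the units of the state.
- env.read_state(): the state, without advancing time (a new reading comes with each control period).
- get_image(name): name is "scene" or "top"; returns the picture (400x640x3 uint8, blue, green, red); there is no depth.
- camera_info(name): a dict with "fx", "fy", "cx", "cy" (pixels), "R" (3x3) and "t" (3): a world point X has camera coordinates R X + t. Camera axes: x right, y down, z forward; pixel columns grow to the right and rows downward; lengths in m; the calibration is good to about 2 mm. A picture is of the moment at which its call begins. camera_info takes no time and is no camera call.
- env.hand_in(): hands the job in, once; it reports no verdict.
The state is a dict: "t": time; "joint_pos": joint angles; "joint_velocities": joint speeds; "effort": joint torques, N m; "tcp_pos": TCP position; "tcp_rot": TCP orientation; "force": force on the tool from outside, world axes, zero at the start; "wrist_torque": the same for the moment, N m; "grip_width": opening from 0.0 (shut) to 1.0 (fully open).
Only numpy, scipy, OpenCV 4.12 (cv2) and the standard library are available. Lean on these libraries where they do the work, as an engineer would, in place of code of your own. Each camera call takes 0.05 s, during which the arm holds its last target.

## Working session

There is one attempt and no reset: what is moved stays moved. The work goes in short steps, Python scripts to look and compute and a tool call to move; the robot and the scene stay as the last step left them, time stands still between calls to the robot, and variables do not carry over. Pictures are saved under pics/ and viewed, and the job is handed in when it is done.

Besides the shell and the picture viewer there is one more tool, called after ">>>" as name(argument=value, ...), one argument or row to a line, values as JSON. jog_arm: Moves the arm, as the interface text tells. Its arguments: {"type":"object","properties":{"increments":{"type":"array"},"newtons":{"type":"number"}},"required":["increments"]}

```bash
ls; mkdir -p pics; python3 - <<'E'
from bench import env,get_image,camera_info
import cv2
for n in("scene","top"):
    cv2.imwrite(f"pics/{n}0.png",get_image(n)); c=camera_info(n);print(n,c)
s=env.read_state();print(s)
E
```

```text
pics
scene {'fx': 395.25851546388435, 'fy': 395.25851546388435, 'cx': 314.3031332380499, 'cy': 196.04939072711994, 'R': array([[ 0.23947459,  0.97089834,  0.00288577],
       [ 0.74337345, -0.18144145, -0.64379726],
       [-0.62453809,  0.15631829, -0.76519067]]), 't': array([-0.21430734, -0.3048469 ,  1.43490801])}
top {'fx': 470.92341696226015, 'fy': 470.92341696226015, 'cx': 320.9775129442607, 'cy': 201.94456644818663, 'R': array([[-0.00771131, -0.99996709,  0.00252077],
       [-0.9917226 ,  0.00732459, -0.1281898 ],
       [ 0.12816712, -0.00348842, -0.99174645]]), 't': array([0.06881241, 0.55758057, 1.26031416])}
{'t': 0.1, 'joint_pos': array([-1.26148933e+00,  2.07330408e-01,  1.54284988e+00, -1.20630676e-05,
        1.39347841e+00, -1.50498622e-01]), 'joint_velocities': array([ 0.00029513, -0.00298351, -0.00266332, -0.00027348, -0.00200482,
        0.00035035]), 'effort': array([-4.08304904e-04, -3.84093690e+01, -2.92548162e+01, -3.62641076e-04,
        4.85987461e-03,  4.99421773e-06]), 'tcp_pos': array([ 0.25495471, -0.51465194,  0.24722592]), 'tcp_rot': array([[ 4.43775183e-01, -8.96137923e-01, -6.40212536e-04],
       [-8.96135820e-01, -4.43775545e-01,  1.96438876e-03],
       [-2.04447393e-03, -2.98029594e-04, -9.99997866e-01]]), 'force': array([0.81979726, 0.16107789, 0.8477653 ]), 'wrist_torque': array([-0.02637986,  0.02575616,  0.02611881]), 'grip_width': 0.9957895125859916}
```

View pics/scene0.png

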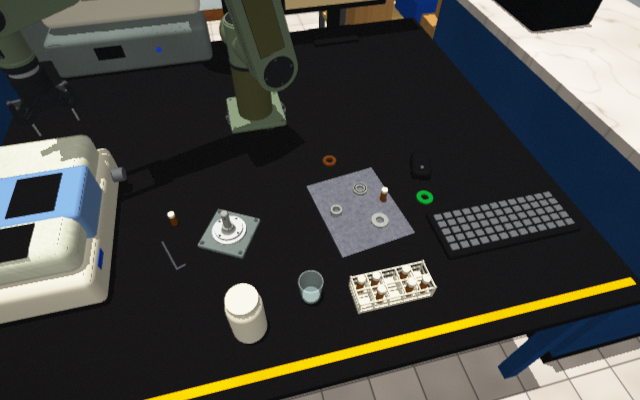

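View pics/top0.png

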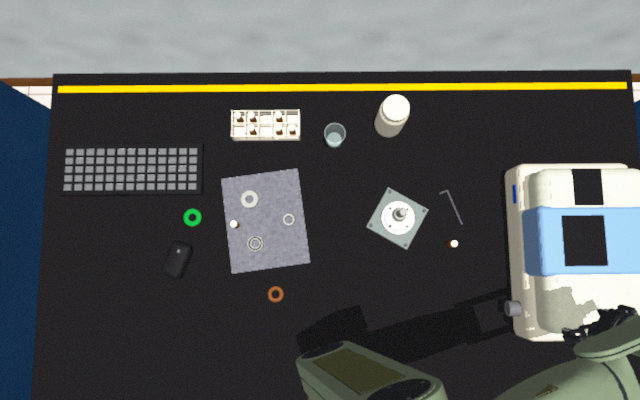

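Top: the mat shows washer (249,199), spacer (288,219), bearing (255,243) and vial (234,224). The base is at (398,217), with a vial at (454,243) and the hex key at (452,205). The green look-alike (192,217) and the brown one (275,294) are off the mat. I'll enlarge for precise pixels.

```bash
python3 - <<'E'
import cv2
t=cv2.imread("pics/top0.png");s=cv2.imread("pics/scene0.png")
def crop(im,x,y,w,h,k,n):
    c=cv2.resize(im[y:y+h,x:x+w],None,fx=k,fy=k,interpolation=cv2.INTER_CUBIC)
    for i in range(0,w,10):
        cv2.line(c,(i*k,0),(i*k,6 if i%50 else 14),(0,255,255),1)
        if i%20==0: cv2.putText(c,str(x+i),(i*k,20),0,.35,(0,255,255),1)
    for i in range(0,h,10):
        cv2.line(c,(0,i*k),(6,i*k),(0,255,255),1)
        if i%20==0: cv2.putText(c,str(y+i),(8,i*k+4),0,.35,(0,255,255),1)
    cv2.imwrite(n,c)
crop(t,215,165,100,110,5,"pics/tmat.png")
crop(t,360,180,76,72,8,"pics/tbase.png")
crop(s,190,200,76,60,8,"pics/sbase.png")
crop(s,300,160,120,100,6,"pics/smat.png")
E
```

```text
(no output)
```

View pics/tmat.png

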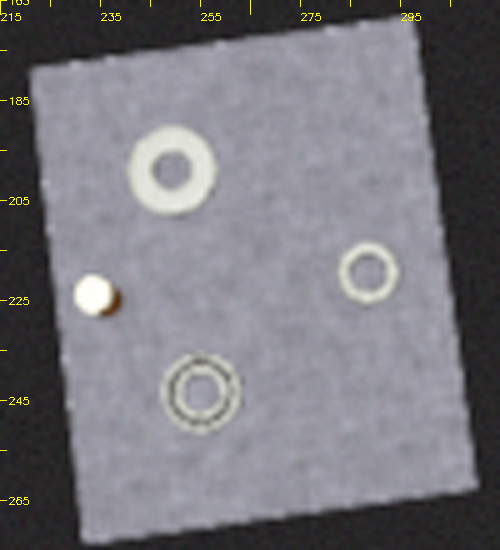

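View pics/tbase.png

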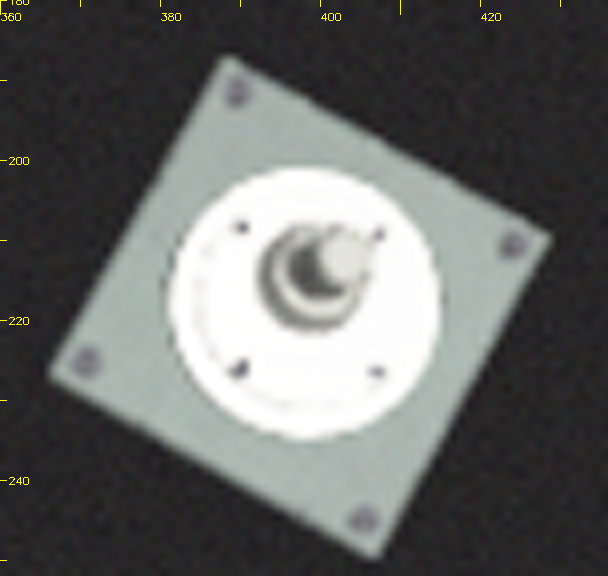

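View pics/sbase.png

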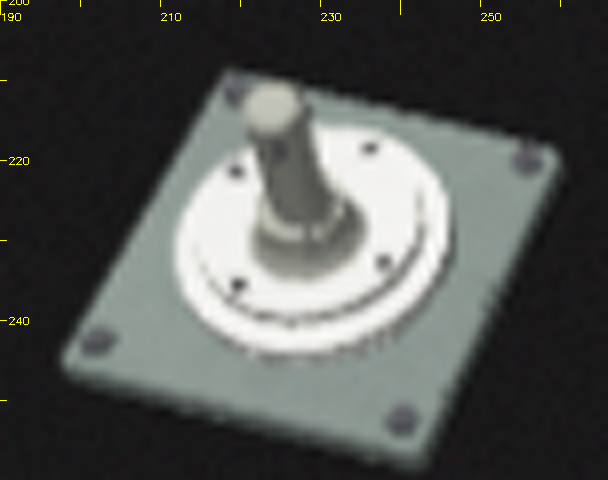

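View pics/smat.png

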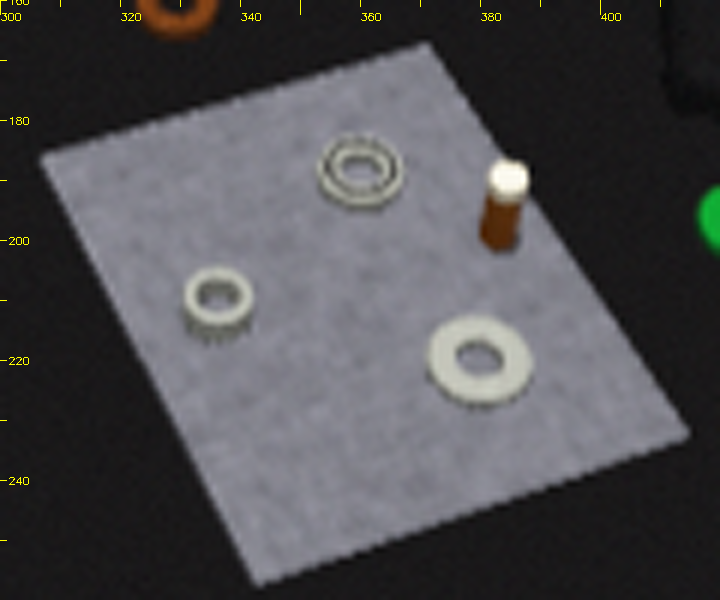

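```bash
cat > h.py <<'E'
import numpy as np, cv2
from bench import env,get_image,camera_info
def ray(cam,u,v,z):
    c=camera_info(cam);d=np.array([(u-c['cx'])/c['fx'],(v-c['cy'])/c['fy'],1.])
    o=-c['R'].T@c['t'];w=c['R'].T@d
    return o+w*(z-o[2])/w[2]
def proj(cam,X):
    c=camera_info(cam);X=np.atleast_2d(X);p=X@c['R'].T+c['t']
    return np.c_[p[:,0]/p[:,2]*c['fx']+c['cx'],p[:,1]/p[:,2]*c['fy']+c['cy']]
def crop(im,x,y,w,h,k,n):
    c=cv2.resize(im[y:y+h,x:x+w],None,fx=k,fy=k,interpolation=cv2.INTER_CUBIC);cv2.imwrite(n,c)
def st():
    s=env.read_state();print('t',round(s['t'],2),'tcp',s['tcp_pos'].round(4),'F',s['force'].round(1),'w',round(s['grip_width'],3),'yaw',round(np.arctan2(s['tcp_rot'][1,0],s['tcp_rot'][0,0]),3),'j',s['joint_pos'].round(2));return s
E
python3 - <<'E'
from h import *
np.set_printoptions(precision=4,suppress=True)
def c2p(x,y,x0,y0,k): return (x+.5)/k-.5+x0,(y+.5)/k-.5+y0
for n,a,b,z in [("washer",(172,170),(480,359),.011),("spacer",(368,272),(218,296),.019),("bearing",(201,393),(360,169),.013)]:
    print(n,ray("top",*c2p(*a,215,165,5),z),ray("scene",*c2p(*b,300,160,6),z))
print("tip",ray("top",*c2p(345,258,360,180,8),.106),ray("scene",*c2p(273,105,190,200,8),.106))
print("seat",ray("top",*c2p(313,276,360,180,8),.052))
tc=[ray("top",*c2p(*p,360,180,8),.014) for p in [(226,56),(551,237),(376,558),(50,375)]]
sc=[ray("scene",*c2p(*p,190,200,8),.014) for p in [(230,70),(558,150),(420,458),(66,362)]]
print("plate",np.mean(tc,0),np.mean(sc,0)); print(np.array(tc),np.array(sc))
print("boss top",ray("top",*c2p(305,302,360,180,8),.0335))
for n,a in [("vialA",(234,224)),("vialB",(454,243))]: print(n,ray("top",*a,.046))
E
```

```text
washer [0.5722 0.2665 0.011 ] [0.5734 0.2682 0.011 ]
spacer [0.5132 0.1559 0.019 ] [0.5141 0.1572 0.019 ]
bearing [0.4472 0.2486 0.013 ] [0.4488 0.2496 0.013 ]
tip [ 0.5216 -0.1471  0.106 ] [ 0.5232 -0.1458  0.106 ]
seat [ 0.5213 -0.1457  0.052 ]
plate [ 0.515  -0.1475  0.014 ] [ 0.5163 -0.1451  0.014 ]
[[ 0.6031 -0.1237  0.014 ]
 [ 0.5383 -0.2357  0.014 ]
 [ 0.4271 -0.171   0.014 ]
 [ 0.4913 -0.0596  0.014 ]] [[ 0.4284 -0.1677  0.014 ]
 [ 0.4917 -0.0593  0.014 ]
 [ 0.6049 -0.1219  0.014 ]
 [ 0.5401 -0.2315  0.014 ]]
boss top [ 0.5143 -0.1458  0.0335]
vialA [0.4982 0.301  0.046 ]
vialB [ 0.4423 -0.2939  0.046 ]
```

>>> jog_arm(
  increments=[0,0,0,0.014,0.055,0,0.65,0,0,0,0.014,0.055,0,0.65,0,0,0,0.014,0.055,0,0.65,0,0,0,0.014,0.055,0,0.65,0,0,0,0.014,0.055,0,0.65,0,0,0,0.014,0.055,0,0.65,0,0,0,0.014,0.055,0,0.65,0,0,0,0.014,0.055,0,0.65,0,0,0,0.014,0.055,0,0.65,0,0,0,0.014,0.055,0,0.65,0,0,0,0.014,0.055,0,0.65,0,0,0,0.014,0.055,-0.03,0.65,0,0,0,0.014,0.055,-0.03,0.65],
  newtons=40,
)

```text
t: 1.72
tcp_pos: [0.4361, 0.216, 0.1872]
tcp_rot: [[0.436, -0.9, 0.009], [-0.9, -0.436, 0.007], [-0.002, -0.011, -1.0]]
force: [-0.1, -0.3, -0.4]
grip_width: 0.646
```

>>> jog_arm(
  increments=[-0.007,0.009,0,0.012,0.033,-0.04,0.65,0,0,0,0,0,-0.05,0.65,0,0,0,0,0,-0.03,0.65,0,0,0,0,0,0,0.65],
)

```text
t: 2.22
tcp_pos: [0.4457, 0.2539, 0.0605]
tcp_rot: [[0.443, -0.897, -0.005], [-0.897, -0.443, -0.002], [-0.001, 0.005, -1.0]]
force: [-0.8, -0.1, -0.9]
grip_width: 0.648
```

```bash
python3 - <<'E'
from h import *
st()
crop(get_image("top"),215,185,90,90,6,"pics/a1.png");crop(get_image("scene"),310,130,110,90,6,"pics/a2.png");st()
E
```

```text
t 2.23 tcp [0.4457 0.2539 0.0605] F [-0.8 -0.1 -0.9] w 0.648 yaw -1.112 j [0.35 0.32 1.84 0.   0.99 1.46]
t 2.33 tcp [0.4482 0.2546 0.0634] F [0.  0.1 0.7] w 0.654 yaw -1.112 j [0.35 0.32 1.83 0.   0.99 1.46]
```

View pics/a1.png

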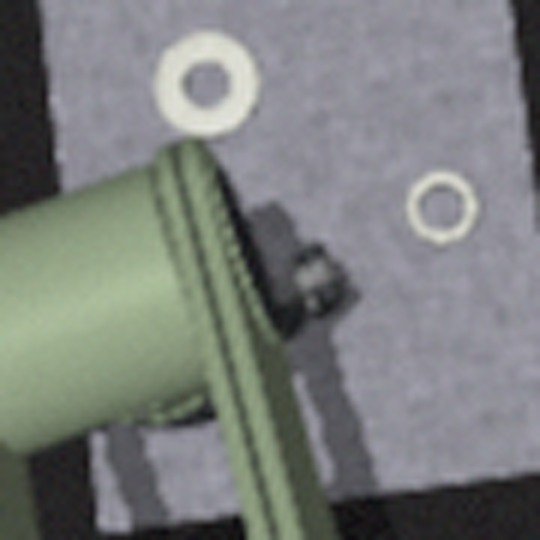

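View pics/a2.png

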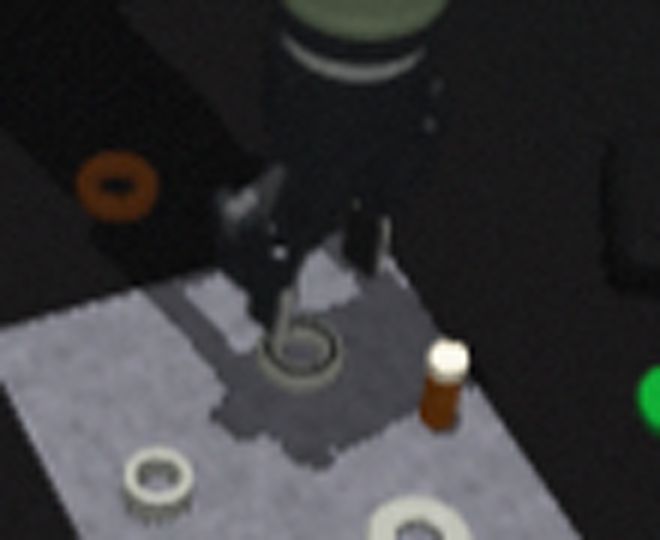

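>>> jog_arm(
  increments=[0,0,0,0,-0.0055,-0.018,0.65,0,0,0,0,0,-0.015,0.65,0,0,0,0,0,0,0.65,0,0,0,0,0,0,0.65],
)

```text
t: 2.82
tcp_pos: [0.4541, 0.2507, 0.0364]
tcp_rot: [[0.441, -0.897, 0.014], [-0.897, -0.441, 0.005], [0.002, -0.015, -1.0]]
force: [-0.3, 0.3, 0.8]
grip_width: 0.65
```

>>> jog_arm(
  increments=[-0.005,0.014,0,-0.006,-0.002,-0.006,0.65,0,0,0,0,0,0,0.65,0,0,0,0,0,0,0.65],
)

```text
t: 3.2
tcp_pos: [0.4487, 0.2491, 0.0313]
tcp_rot: [[0.442, -0.897, 0.001], [-0.897, -0.442, 0.001], [-0.0, -0.002, -1.0]]
force: [0.2, -0.3, -0.1]
grip_width: 0.654
```

```bash
python3 - <<'E'
from h import *
s=st();print(s['tcp_rot'][:,2].round(4),s['joint_velocities'].round(3))
E
```

```text
t 3.2 tcp [0.4487 0.2491 0.0313] F [ 0.2 -0.3 -0.1] w 0.654 yaw -1.113 j [0.34 0.37 1.85 0.   0.92 1.45]
[ 1.5e-03  8.0e-04 -1.0e+00] [ 0.002  0.     0.008 -0.     0.005 -0.   ]
```

Settled. Small moves behave well, so I'll descend in small steps while watching the force.

>>> jog_arm(
  increments=[0,0,0,0,0,-0.004,0.65,0,0,0,0,0,-0.004,0.65,0,0,0,0,0,0,0.65],
)

```text
t: 3.58
tcp_pos: [0.4485, 0.2491, 0.0227]
tcp_rot: [[0.442, -0.897, 0.001], [-0.897, -0.442, 0.001], [-0.0, -0.001, -1.0]]
force: [-0.4, -0.3, -0.3]
grip_width: 0.649
```

```bash
python3 - <<'E'
from h import *
s=st();print(s['tcp_rot'][:,2].round(4))
crop(get_image("scene"),320,150,80,60,8,"pics/b1.png")
E
```

```text
t 3.58 tcp [0.4485 0.2491 0.0227] F [-0.4 -0.3 -0.3] w 0.649 yaw -1.113 j [0.34 0.38 1.85 0.   0.9  1.45]
[ 1.3e-03  7.0e-04 -1.0e+00]
```

View pics/b1.png

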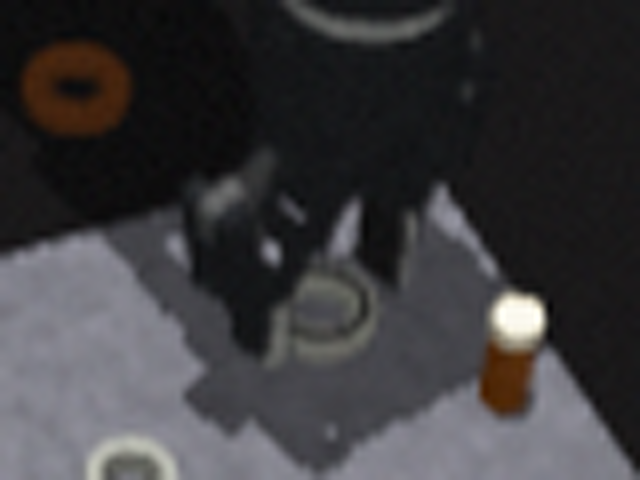

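>>> jog_arm(
  increments=[0,0,0,0,0,0,0.45,0,0,0,0,0,0,0.4,0,0,0,0,0,0,0.4,0,0,0,0,0,0,0.4],
  newtons=50,
)

```text
t: 4.12
tcp_pos: [0.449, 0.2493, 0.0236]
tcp_rot: [[0.442, -0.897, 0.002], [-0.897, -0.442, 0.001], [0.0, -0.002, -1.0]]
force: [-1.4, 0.6, 0.2]
grip_width: 0.475
```

```bash
python3 - <<'E'
from h import *
s=st();print(s['tcp_rot'][:,2].round(4))
crop(get_image("scene"),320,150,80,60,8,"pics/b2.png")
E
```

```text
t 4.12 tcp [0.449  0.2493 0.0236] F [-1.4  0.6  0.2] w 0.475 yaw -1.113 j [0.34 0.38 1.85 0.   0.9  1.45]
[ 2.e-03  9.e-04 -1.e+00]
```

View pics/b2.png

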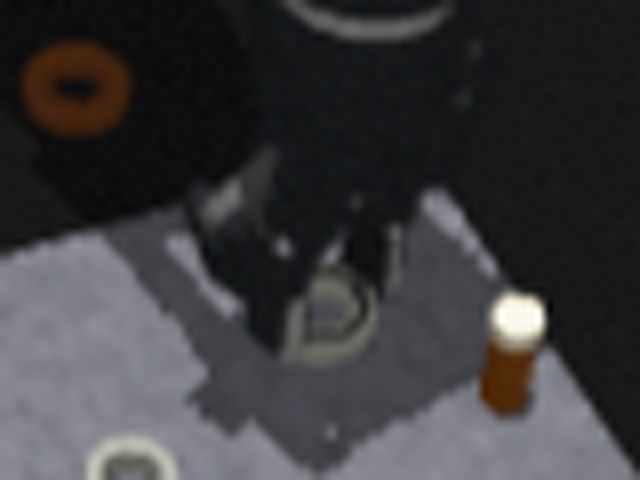

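>>> jog_arm(
  increments=[0,0,0,0,0,0,0.2,0,0,0,0,0,0.01,0.2,0,0,0,0,0,0.02,0.2,0,0,0,0,0,0.02,0.2,0,0,0,0,0,0.0,0.2,0,0,0,0,0,0.0,0.2],
  newtons=60,
)

```text
t: 4.92
tcp_pos: [0.4482, 0.249, 0.0754]
tcp_rot: [[0.442, -0.897, 0.001], [-0.897, -0.442, 0.001], [-0.0, -0.001, -1.0]]
force: [-0.3, -0.2, 0.0]
grip_width: 0.467
```

```bash
python3 - <<'E'
from h import *
s=st();print(s['tcp_rot'][:,2].round(4))
crop(get_image("scene"),320,130,80,70,8,"pics/b3.png")
E
```

```text
t 4.92 tcp [0.4482 0.249  0.0754] F [-0.3 -0.2  0. ] w 0.467 yaw -1.113 j [0.34 0.29 1.84 0.   1.01 1.45]
[ 1.e-03  5.e-04 -1.e+00]
```

View pics/b3.png

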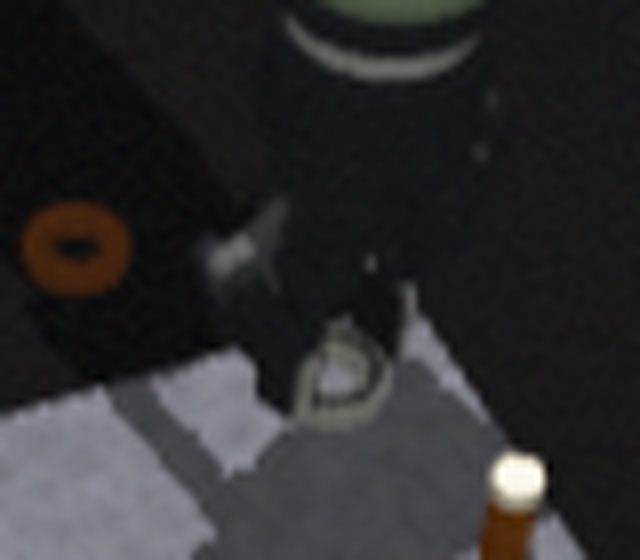

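```bash
cat >> h.py <<'E'
def ov(im,cam,circs,x,y,w,h,k,n):
    c=cv2.resize(im[y:y+h,x:x+w],None,fx=k,fy=k,interpolation=cv2.INTER_CUBIC);a=np.linspace(0,2*np.pi,60)
    c=np.hstack([c,c.copy()]);
    for cx,cy,z,r,col in circs:
        p=proj(cam,np.c_[cx+r*np.cos(a),cy+r*np.sin(a),0*a+z]);p=((p-[x,y]+.5)*k-.5)
        cv2.polylines(c,[p.astype(int)],True,col,1)
    cv2.imwrite(n,c)
E
python3 - <<'E'
from h import *
s=st();x,y,z=s['tcp_pos']
ov(get_image("scene"),"scene",[(x,y,z-.0105,.022,(0,0,255)),(x,y,z-.0205,.022,(0,255,0)),(x,y,z-.0105,.011,(0,0,255))],340,155,45,45,8,"pics/b4.png")
E
```

```text
t 4.97 tcp [0.4484 0.249  0.0754] F [-0.1 -0.4 -0.8] w 0.467 yaw -1.113 j [0.34 0.29 1.84 0.   1.01 1.45]
```

View pics/b4.png

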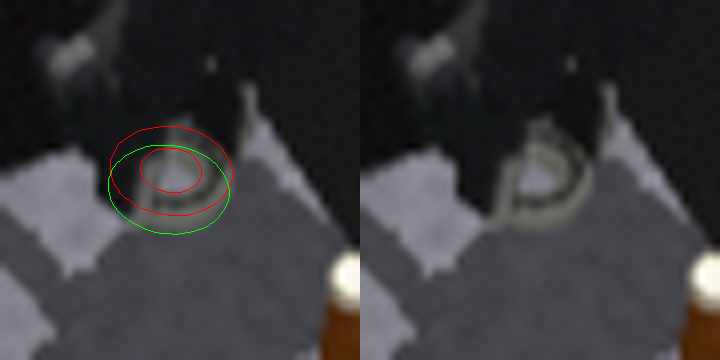

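>>> jog_arm(
  increments=[0,0,0,0,0,0.04,0.2,0,0,0,0,0,0.04,0.2,0,0,0,0.01,-0.045,0.02,0.2,0,0,0,0.01,-0.045,0,0.2,0,0,0,0.01,-0.045,0,0.2,0,0,0,0.01,-0.045,0,0.2,0,0,0,0.01,-0.045,0,0.2,0,0,0,0.01,-0.045,0,0.2,0,0,0,0.01,-0.045,0,0.2,0,0,0,0.005,-0.04,0,0.2,0,0,0,0,-0.02,0,0.2,0,0,0,0,0,0,0.2,0,0,0,0,0,0,0.2],
)

```text
t: 6.65
tcp_pos: [0.5176, -0.1374, 0.1665]
tcp_rot: [[0.444, -0.896, -0.017], [-0.896, -0.444, 0.002], [-0.009, 0.015, -1.0]]
force: [0.5, -0.2, -0.8]
grip_width: 0.465
```

```bash
python3 - <<'E'
from h import *
s=st();print(s['tcp_rot'][:,2].round(4))
E
```

```text
t 6.65 tcp [ 0.5176 -0.1374  0.1665] F [ 0.5 -0.2 -0.8] w 0.465 yaw -1.111 j [-0.42  0.22  1.71 -0.01  1.23  0.69]
[-0.0174  0.0019 -0.9998]
```

>>> jog_arm(
  increments=[-0.002,-0.017,0,0.005,-0.009,-0.012,0.2,0,0,0,0,0,-0.013,0.2,0,0,0,0,0,0,0.2,0,0,0,0,0,0,0.2],
)

```text
t: 7.15
tcp_pos: [0.5221, -0.1419, 0.1399]
tcp_rot: [[0.448, -0.894, -0.002], [-0.894, -0.448, 0.002], [-0.003, 0.001, -1.0]]
force: [0.5, -0.4, -0.7]
grip_width: 0.471
```

```bash
python3 - <<'E'
from h import *
s=st();print(s['tcp_rot'][:,2].round(4));x,y,z=s['tcp_pos']
R,G=(0,0,255),(0,255,0)
ov(get_image("scene"),"scene",[(x,y,z-.0105,.022,R),(x,y,z-.0205,.022,G),(x,y,z-.0105,.011,R),(.5224,-.1465,.106,.01,(255,255,0))],200,180,50,60,8,"pics/c1.png")
ov(get_image("top"),"top",[(x,y,z-.0105,.022,R),(.5224,-.1465,.106,.01,(255,255,0))],375,185,50,60,8,"pics/c2.png")
E
```

```text
t 7.15 tcp [ 0.5221 -0.1419  0.1399] F [ 0.5 -0.4 -0.7] w 0.471 yaw -1.106 j [-0.43  0.25  1.73  0.    1.17  0.68]
[-0.0022  0.0022 -1.    ]
```

View pics/c1.png

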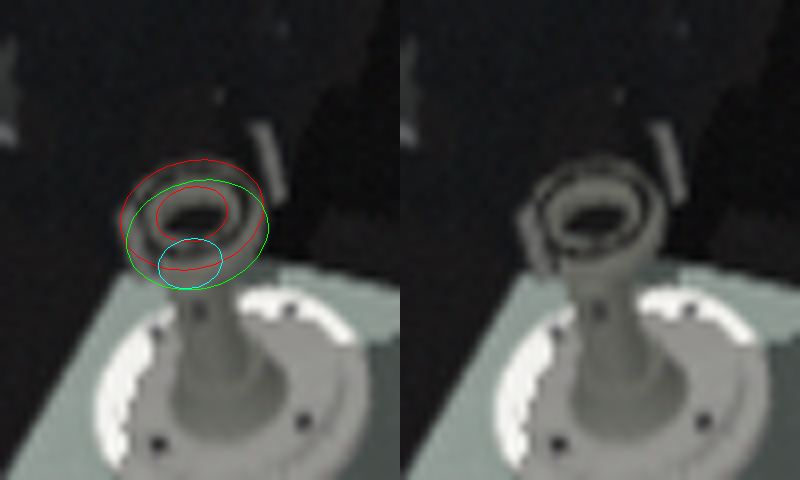

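View pics/c2.png

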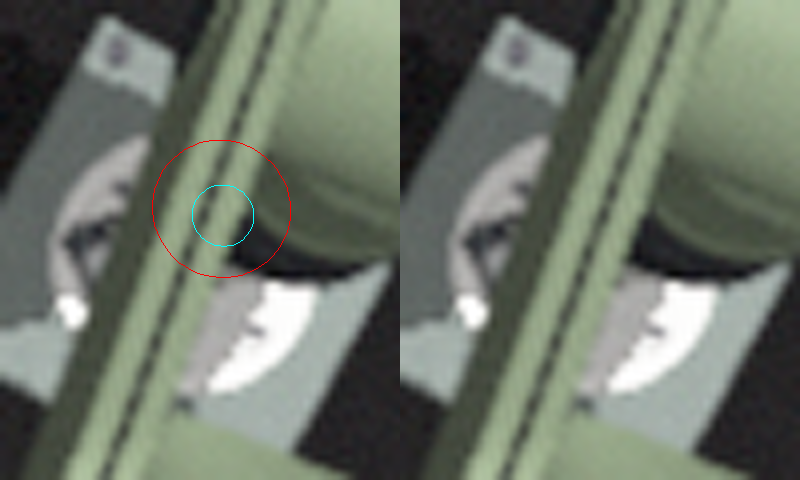

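>>> jog_arm(
  increments=[-0.002,-0.002,0,-0.0005,-0.005,-0.004,0.2,0,0,0,0,0,-0.004,0.2,0,0,0,0,0,0,0.2],
)

```text
t: 7.62
tcp_pos: [0.522, -0.1477, 0.1323]
tcp_rot: [[0.448, -0.894, 0.001], [-0.894, -0.448, -0.001], [0.001, -0.001, -1.0]]
force: [-0.1, -0.5, -0.4]
grip_width: 0.469
```

```bash
python3 - <<'E'
from h import *
s=st();print(s['tcp_rot'][:,2].round(4));x,y,z=s['tcp_pos']
R,G=(0,0,255),(0,255,0)
ov(get_image("scene"),"scene",[(x,y,z-.0105,.022,R),(x,y,z-.0105,.011,R),(.5232,-.1458,.106,.01,(255,255,0))],200,185,50,50,8,"pics/c3.png")
E
```

```text
t 7.62 tcp [ 0.522  -0.1477  0.1323] F [-0.1 -0.5 -0.4] w 0.469 yaw -1.107 j [-0.44  0.26  1.73 -0.    1.15  0.67]
[ 1.4e-03 -8.0e-04 -1.0e+00]
```

View pics/c3.png

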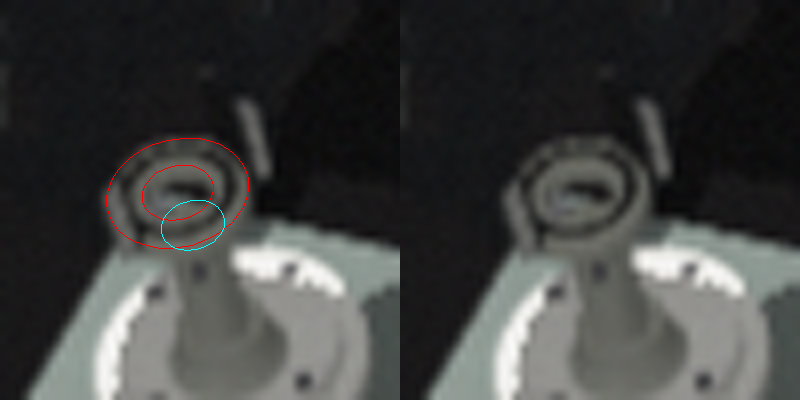

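>>> jog_arm(
  increments=[0,0,0,0,0.0003,-0.003,0.2,0,0,0,0,0,-0.003,0.2,0,0,0,0,0,-0.002,0.2,0,0,0,0,0,-0.002,0.2],
)

```text
t: 8.18
tcp_pos: [0.5224, -0.1474, 0.1221]
tcp_rot: [[0.448, -0.894, 0.002], [-0.894, -0.448, -0.001], [0.002, -0.002, -1.0]]
force: [-0.1, 0.2, -0.6]
grip_width: 0.472
```

>>> jog_arm(
  increments=[0,0,0,0,0,-0.002,0.2,0,0,0,0,0,-0.002,0.2],
  newtons=80,
)

```text
t: 8.43
tcp_pos: [0.5224, -0.1473, 0.1178]
tcp_rot: [[0.448, -0.894, 0.002], [-0.894, -0.448, -0.001], [0.002, -0.002, -1.0]]
force: [0.5, -1.3, -0.8]
grip_width: 0.459
```

>>> jog_arm(
  increments=[0,0,0,0,0,-0.003,0.2,0,0,0,0,0,-0.003,0.2],
)

```text
t: 8.68
tcp_pos: [0.5228, -0.147, 0.1124]
tcp_rot: [[0.448, -0.894, 0.003], [-0.894, -0.448, -0.0], [0.001, -0.003, -1.0]]
force: [-1.8, 2.7, 7.7]
grip_width: 0.46
```

>>> jog_arm(
  increments=[0,0,0,0,0,-0.004,0.2,0,0,0,0,0,-0.004,0.2],
)

```text
t: 8.93
tcp_pos: [0.5229, -0.1467, 0.1051]
tcp_rot: [[0.448, -0.894, 0.003], [-0.894, -0.448, 0.0], [0.001, -0.003, -1.0]]
force: [-1.5, 1.3, 4.1]
grip_width: 0.461
```

>>> jog_arm(
  increments=[0,0,0,0,0,-0.005,0.2,0,0,0,0,0,-0.005,0.2,0,0,0,0,0,-0.006,0.2,0,0,0,0,0,-0.005,0.2],
)

```text
t: 9.43
tcp_pos: [0.5225, -0.1472, 0.0813]
tcp_rot: [[0.448, -0.894, 0.003], [-0.894, -0.448, -0.001], [0.002, -0.002, -1.0]]
force: [0.7, 1.5, -0.9]
grip_width: 0.461
```

>>> jog_arm(
  increments=[0,0,0,0,0,-0.003,0.2,0,0,0,0,0,-0.002,0.2,0,0,0,0,0,0,0.2],
)

```text
t: 9.8
tcp_pos: [0.5221, -0.1472, 0.075]
tcp_rot: [[0.448, -0.894, 0.001], [-0.894, -0.448, -0.0], [0.001, -0.001, -1.0]]
force: [0.2, 0.1, 0.1]
grip_width: 0.459
```

```bash
python3 - <<'E'
from h import *
st()
E
```

```text
t 9.8 tcp [ 0.5221 -0.1472  0.075 ] F [0.2 0.1 0.1] w 0.459 yaw -1.107 j [-0.43  0.35  1.76  0.    1.03  0.67]
```

>>> jog_arm(
  increments=[0,0,0,0,0,-0.0015,0.2,0,0,0,0,0,-0.0015,0.2],
)

```text
t: 10.05
tcp_pos: [0.5225, -0.1473, 0.0728]
tcp_rot: [[0.448, -0.894, 0.002], [-0.894, -0.448, -0.001], [0.002, -0.002, -1.0]]
force: [-2.9, 0.7, 7.6]
grip_width: 0.46
```

>>> jog_arm(
  increments=[0,0,0,0,0,0.0005,0.65,0,0,0,0,0,0,0.65,0,0,0,0,0,0,0.65,0,0,0,0,0,0.03,0.65,0,0,0,0,0,0.04,0.65,0,0,0,0,0,0.04,0.65],
)

```text
t: 10.8
tcp_pos: [0.5193, -0.146, 0.1819]
tcp_rot: [[0.448, -0.894, -0.006], [-0.894, -0.448, 0.003], [-0.005, 0.004, -1.0]]
force: [0.1, 0.4, -0.3]
grip_width: 0.652
```

```bash
python3 - <<'E'
from h import *
s=st()
R,G=(0,0,255),(0,255,0)
ov(get_image("scene"),"scene",[(.5232,-.1458,.062,.022,R),(.5232,-.1458,.106,.01,(255,255,0))],200,185,60,60,8,"pics/c4.png")
E
```

```text
t 10.8 tcp [ 0.5193 -0.146   0.1819] F [ 0.1  0.4 -0.3] w 0.652 yaw -1.107 j [-0.43  0.2   1.69  0.    1.25  0.67]
```

View pics/c4.png

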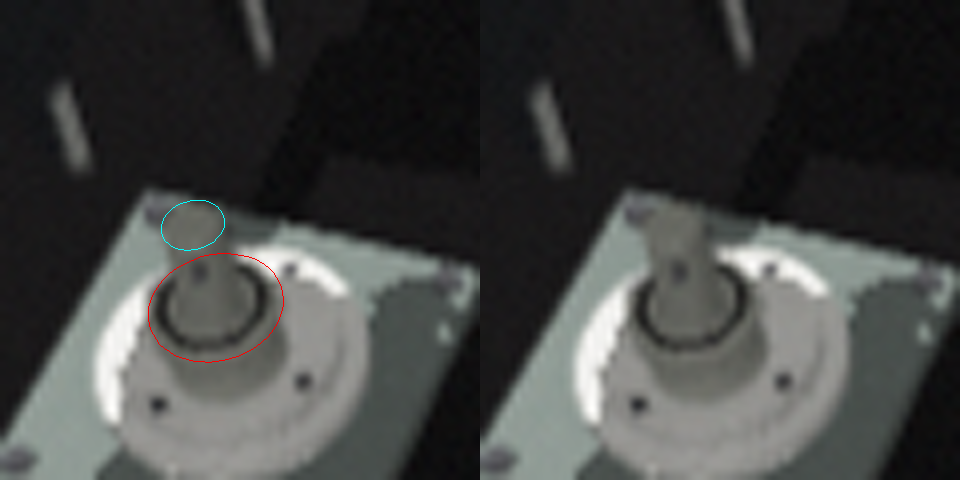

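>>> jog_arm(
  increments=[0.003,-0.005,0,-0.001,0.045,0,0.55,0,0,0,-0.001,0.045,0,0.55,0,0,0,-0.001,0.045,0,0.55,0,0,0,-0.001,0.045,-0.02,0.55,0,0,0,-0.001,0.045,-0.03,0.55,0,0,0,-0.001,0.045,-0.04,0.55,0,0,0,0,0.03,-0.03,0.55,0,0,0,0,0,0,0.55,0,0,0,0,0,0,0.55],
)

```text
t: 11.98
tcp_pos: [0.5205, 0.1588, 0.0709]
tcp_rot: [[0.445, -0.895, 0.026], [-0.895, -0.446, -0.003], [0.015, -0.022, -1.0]]
force: [0.8, -0.1, 0.6]
grip_width: 0.549
```

```bash
python3 - <<'E'
from h import *
s=st();print(s['tcp_rot'][:,2].round(4))
E
```

```text
t 11.97 tcp [0.5205 0.1588 0.0709] F [ 0.8 -0.1  0.6] w 0.549 yaw -1.109 j [ 0.14  0.34  1.78 -0.01  1.    1.25]
[ 0.0263 -0.0031 -0.9996]
```

>>> jog_arm(
  increments=[0.003,0.026,0,-0.0065,-0.002,-0.01,0.55,0,0,0,0,0,-0.01,0.55,0,0,0,0,0,0,0.55,0,0,0,0,0,0,0.55],
)

```text
t: 12.48
tcp_pos: [0.5163, 0.1538, 0.0524]
tcp_rot: [[0.441, -0.897, 0.004], [-0.897, -0.441, 0.0], [0.001, -0.004, -1.0]]
force: [0.4, -1.0, 0.4]
grip_width: 0.551
```

```bash
python3 - <<'E'
from h import *
s=st();print(s['tcp_rot'][:,2].round(4));x,y,z=s['tcp_pos']
ov(get_image("scene"),"scene",[(x+.0008,y+.0007,.019,.017,(0,0,255)),(.5141,.1572,.019,.017,(255,255,0))],310,170,50,60,8,"pics/d1.png")
E
```

```text
t 12.47 tcp [0.5163 0.1538 0.0524] F [ 0.4 -1.   0.4] w 0.551 yaw -1.114 j [ 0.13  0.37  1.78 -0.    0.98  1.24]
[ 3.9e-03  2.0e-04 -1.0e+00]
```

View pics/d1.png

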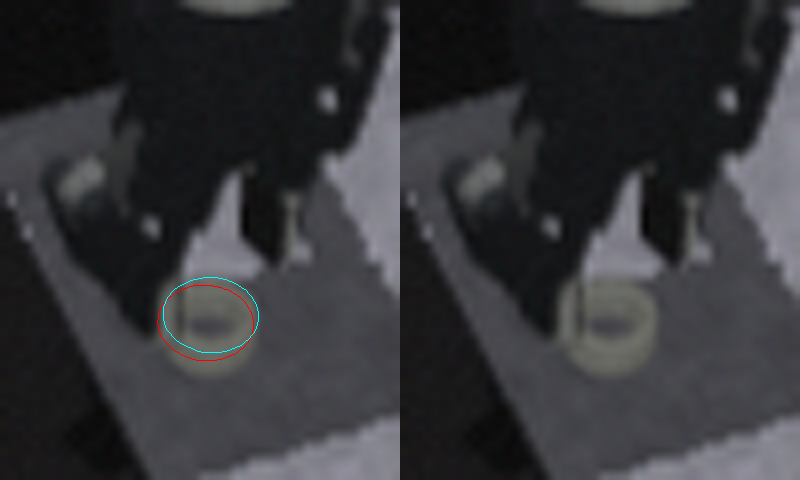

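>>> jog_arm(
  increments=[0,0.004,0,-0.0024,0.0026,-0.006,0.55,0,0,0,0,0,-0.006,0.55,0,0,0,0,0,-0.006,0.55,0,0,0,0,0,0,0.55,0,0,0,0,0,0,0.55],
)

```text
t: 13.15
tcp_pos: [0.5136, 0.1568, 0.0332]
tcp_rot: [[0.442, -0.897, -0.0], [-0.897, -0.442, 0.0], [-0.0, 0.0, -1.0]]
force: [0.2, -0.9, -0.1]
grip_width: 0.549
```

```bash
python3 - <<'E'
from h import *
s=st();print(s['tcp_rot'][:,2].round(4))
E
```

```text
t 13.15 tcp [0.5136 0.1568 0.0332] F [ 0.2 -0.9 -0.1] w 0.549 yaw -1.113 j [0.14 0.41 1.79 0.   0.95 1.25]
[-4.e-04  2.e-04 -1.e+00]
```

>>> jog_arm(
  increments=[0,0,0,0,0,-0.0045,0.55,0,0,0,0,0,-0.004,0.55,0,0,0,0,0,0,0.55,0,0,0,0,0,0,0.45,0,0,0,0,0,0,0.1,0,0,0,0,0,0,0.1,0,0,0,0,0,0,0.1,0,0,0,0,0,0,0.1],
  newtons=60,
)

```text
t: 14.15
tcp_pos: [0.5143, 0.1569, 0.0248]
tcp_rot: [[0.442, -0.897, 0.001], [-0.897, -0.442, 0.0], [0.0, -0.001, -1.0]]
force: [0.2, 0.3, 0.6]
grip_width: 0.367
```

>>> jog_arm(
  increments=[0,0,0,0,0,0.02,0.1,0,0,0,0,0,0.05,0.1,0,0,0,0,-0.02,0.05,0.1,0,0,0,0.002,-0.045,0.01,0.1,0,0,0,0.002,-0.045,0,0.1,0,0,0,0.002,-0.045,0,0.1,0,0,0,0.002,-0.045,0,0.1,0,0,0,0.001,-0.045,0,0.1,0,0,0,0,-0.035,0,0.1,0,0,0,0,-0.012,0,0.1,0,0,0,0,0,0,0.1,0,0,0,0,0,0,0.1],
)

```text
t: 15.65
tcp_pos: [0.52, -0.1423, 0.1569]
tcp_rot: [[0.445, -0.896, -0.001], [-0.896, -0.445, 0.0], [-0.001, 0.0, -1.0]]
force: [0.3, 1.0, -0.5]
grip_width: 0.365
```

```bash
python3 - <<'E'
from h import *
s=st();print(s['tcp_rot'][:,2].round(4))
E
```

```text
t 15.65 tcp [ 0.52   -0.1423  0.1569] F [ 0.3  1.  -0.5] w 0.365 yaw -1.11 j [-0.43  0.23  1.72 -0.    1.2   0.68]
[-7.e-04  3.e-04 -1.e+00]
```

>>> jog_arm(
  increments=[0,0,0,0.0025,-0.005,-0.01,0.1,0,0,0,0,0,-0.01,0.1,0,0,0,0,0,0,0.1,0,0,0,0,0,0,0.1],
  newtons=80,
)

```text
t: 16.15
tcp_pos: [0.5222, -0.1443, 0.1346]
tcp_rot: [[0.449, -0.894, -0.003], [-0.894, -0.449, 0.002], [-0.003, 0.001, -1.0]]
force: [-0.7, 0.3, -0.9]
grip_width: 0.353
```

```bash
python3 - <<'E'
from h import *
s=st();print(s['tcp_rot'][:,2].round(4));x,y,z=s['tcp_pos']
R,G=(0,0,255),(0,255,0)
x+=.0002;y+=.0004
ov(get_image("scene"),"scene",[(x,y,z-.0058,.017,R),(x,y,z-.0218,.017,G),(.5232,-.1458,.106,.01,(255,255,0))],200,185,50,50,8,"pics/e3.png")
E
```

```text
t 16.15 tcp [ 0.5222 -0.1443  0.1346] F [-0.7  0.3 -0.9] w 0.353 yaw -1.106 j [-0.43  0.26  1.73  0.    1.16  0.68]
[-0.0025  0.0018 -1.    ]
```

View pics/e3.png

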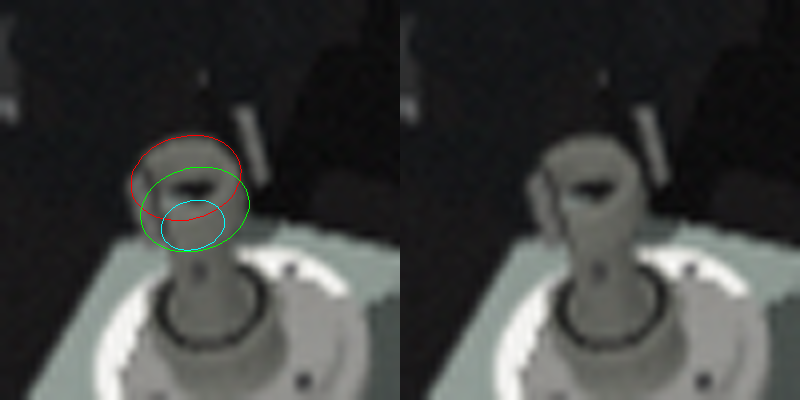

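Spacer is level, about 3 mm too far +y. I'll correct that and descend.

>>> jog_arm(
  increments=[-0.002,-0.002,0,0,-0.003,-0.002,0.1,0,0,0,0,0,-0.001,0.1,0,0,0,0,0,0,0.1],
)

```text
t: 16.58
tcp_pos: [0.5225, -0.1477, 0.1319]
tcp_rot: [[0.449, -0.894, 0.001], [-0.894, -0.449, -0.001], [0.001, -0.0, -1.0]]
force: [-0.6, -0.6, -0.0]
grip_width: 0.351
```

```bash
python3 - <<'E'
from h import *
s=st();print(s['tcp_rot'][:,2].round(4))
E
```

```text
t 16.57 tcp [ 0.5225 -0.1477  0.1319] F [-0.6 -0.6 -0. ] w 0.351 yaw -1.106 j [-0.43  0.26  1.73 -0.    1.15  0.67]
[ 5.e-04 -8.e-04 -1.e+00]
```

>>> jog_arm(
  increments=[0,0,0,0,0.0004,-0.003,0.1,0,0,0,0,0,-0.002,0.1,0,0,0,0,0,-0.002,0.1,0,0,0,0,0,-0.002,0.1],
)

```text
t: 17.08
tcp_pos: [0.5226, -0.1474, 0.1226]
tcp_rot: [[0.448, -0.894, 0.001], [-0.894, -0.448, -0.001], [0.001, -0.0, -1.0]]
force: [0.5, 0.3, -0.6]
grip_width: 0.351
```

>>> jog_arm(
  increments=[0,0,0,0,0,-0.003,0.1,0,0,0,0,0,-0.003,0.1,0,0,0,0,0,-0.003,0.1],
)

```text
t: 17.45
tcp_pos: [0.5228, -0.1469, 0.1136]
tcp_rot: [[0.448, -0.894, 0.001], [-0.894, -0.448, 0.0], [0.0, -0.001, -1.0]]
force: [-0.9, 1.7, 5.7]
grip_width: 0.358
```

>>> jog_arm(
  increments=[0,0,0,0,0,-0.004,0.1,0,0,0,0,0,-0.004,0.1,0,0,0,0,0,-0.005,0.1,0,0,0,0,0,-0.005,0.1],
)

```text
t: 17.95
tcp_pos: [0.5231, -0.1468, 0.0958]
tcp_rot: [[0.449, -0.894, 0.002], [-0.894, -0.449, -0.0], [0.001, -0.002, -1.0]]
force: [-1.6, 0.2, -1.6]
grip_width: 0.355
```

>>> jog_arm(
  increments=[0,0,0,0,0,-0.004,0.1,0,0,0,0,0,-0.003,0.1,0,0,0,0,0,-0.001,0.1,0,0,0,0,0,0,0.1],
)

```text
t: 18.45
tcp_pos: [0.5222, -0.1471, 0.0848]
tcp_rot: [[0.448, -0.894, -0.0], [-0.894, -0.448, -0.0], [0.0, 0.0, -1.0]]
force: [-0.7, -0.9, -0.2]
grip_width: 0.353
```

>>> jog_arm(
  increments=[0,0,0,0,0,-0.0015,0.1,0,0,0,0,0,-0.001,0.1],
)

```text
t: 18.7
tcp_pos: [0.5226, -0.1473, 0.0839]
tcp_rot: [[0.448, -0.894, -0.0], [-0.894, -0.448, -0.0], [0.0, 0.0, -1.0]]
force: [-4.3, 1.1, 8.1]
grip_width: 0.352
```

>>> jog_arm(
  increments=[0,0,0,0,0,0.0005,0.65,0,0,0,0,0,0,0.65,0,0,0,0,0,0,0.65,0,0,0,0,0,0.03,0.65,0,0,0,0,0,0.04,0.75,0,0,0,0,0,0.03,0.75],
  newtons=50,
)

```text
t: 19.45
tcp_pos: [0.5203, -0.1463, 0.1836]
tcp_rot: [[0.448, -0.894, -0.006], [-0.894, -0.448, 0.002], [-0.005, 0.004, -1.0]]
force: [0.9, -0.5, -0.8]
grip_width: 0.75
```

```bash
python3 - <<'E'
from h import *
s=st();print(s['tcp_rot'][:,2].round(4))
R,G=(0,0,255),(0,255,0)
ov(get_image("scene"),"scene",[(.5232,-.1458,.062,.022,R),(.5232,-.1458,.078,.017,G),(.5232,-.1458,.106,.01,(255,255,0))],200,185,60,60,8,"pics/e4.png")
E
```

```text
t 19.45 tcp [ 0.5203 -0.1463  0.1836] F [ 0.9 -0.5 -0.8] w 0.75 yaw -1.106 j [-0.43  0.2   1.69 -0.    1.26  0.67]
[-0.006   0.0024 -1.    ]
```

View pics/e4.png

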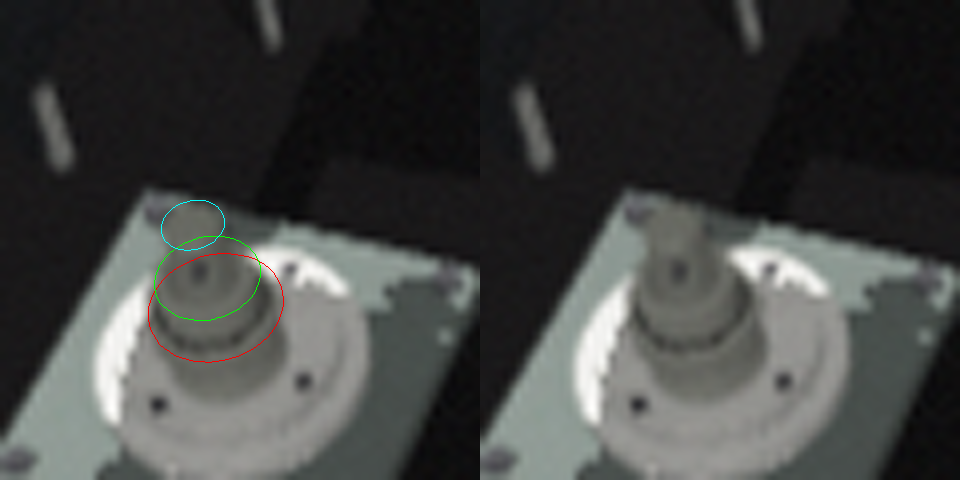

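>>> jog_arm(
  increments=[0.002,-0.006,0,0.005,0.046,0,0.75,0,0,0,0.005,0.046,0,0.75,0,0,0,0.005,0.046,0,0.75,0,0,0,0.005,0.046,0,0.75,0,0,0,0.005,0.046,0,0.75,0,0,0,0.005,0.046,0,0.75,0,0,0,0.005,0.046,-0.02,0.75,0,0,0,0.005,0.046,-0.03,0.75,0,0,0,0.003,0.03,-0.03,0.75,0,0,0,0,0,-0.02,0.75,0,0,0,0,0,0,0.75,0,0,0,0,0,0,0.75],
)

```text
t: 21.0
tcp_pos: [0.5671, 0.2624, 0.0835]
tcp_rot: [[0.446, -0.895, 0.015], [-0.895, -0.446, -0.001], [0.008, -0.013, -1.0]]
force: [0.5, -0.3, 0.6]
grip_width: 0.752
```

```bash
python3 - <<'E'
from h import *
s=st();print(s['tcp_rot'][:,2].round(4))
E
```

```text
t 21.0 tcp [0.5671 0.2624 0.0835] F [ 0.5 -0.3  0.6] w 0.752 yaw -1.108 j [ 0.3   0.47  1.55 -0.01  1.1   1.41]
[ 0.0151 -0.001  -0.9999]
```

>>> jog_arm(
  increments=[0.001,0.015,0,0.0055,0.005,-0.012,0.75,0,0,0,0,0,-0.012,0.75,0,0,0,0,0,-0.006,0.75,0,0,0,0,0,0,0.75,0,0,0,0,0,0,0.75],
)

```text
t: 21.62
tcp_pos: [0.5751, 0.2667, 0.0539]
tcp_rot: [[0.444, -0.896, 0.003], [-0.896, -0.444, 0.001], [0.0, -0.003, -1.0]]
force: [0.1, 0.2, 0.3]
grip_width: 0.75
```

```bash
python3 - <<'E'
from h import *
s=st();print(s['tcp_rot'][:,2].round(4));x,y,z=s['tcp_pos']
ov(get_image("scene"),"scene",[(x+.0008,y+.0007,.011,.025,(0,0,255)),(.5734,.2682,.011,.025,(255,255,0))],355,175,50,60,8,"pics/f1.png")
E
```

```text
t 21.62 tcp [0.5751 0.2667 0.0539] F [0.1 0.2 0.3] w 0.75 yaw -1.111 j [0.3  0.54 1.53 0.   1.07 1.41]
[ 0.0032  0.0013 -1.    ]
```

View pics/f1.png

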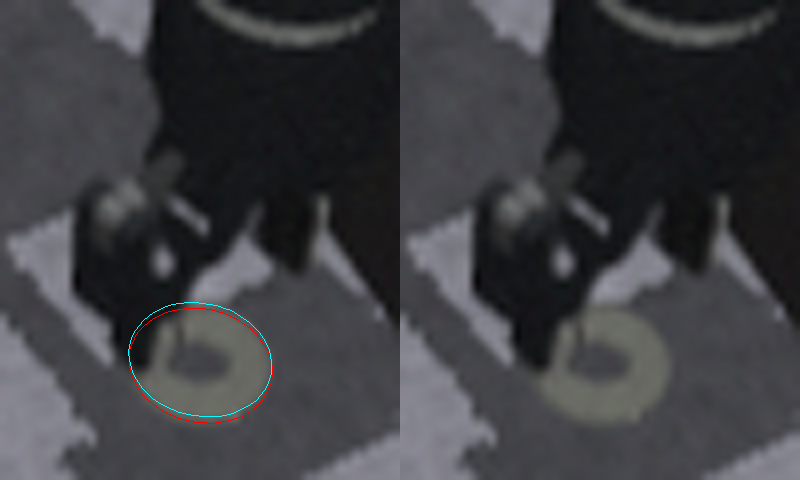

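>>> jog_arm(
  increments=[-0.001,0.003,0,-0.002,0.0007,-0.007,0.75,0,0,0,0,0,-0.007,0.75,0,0,0,0,0,-0.007,0.75,0,0,0,0,0,0,0.75,0,0,0,0,0,0,0.75],
)

```text
t: 22.3
tcp_pos: [0.5728, 0.2676, 0.0316]
tcp_rot: [[0.444, -0.896, 0.0], [-0.896, -0.444, 0.0], [-0.0, -0.0, -1.0]]
force: [0.4, 1.5, -0.6]
grip_width: 0.747
```

```bash
python3 - <<'E'
from h import *
s=st();print(s['tcp_rot'][:,2].round(4))
E
```

```text
t 22.3 tcp [0.5728 0.2676 0.0316] F [ 0.4  1.5 -0.6] w 0.747 yaw -1.11 j [0.3  0.57 1.54 0.   1.04 1.41]
[ 3.e-04  3.e-04 -1.e+00]
```

>>> jog_arm(
  increments=[0,0,0,0,0,-0.005,0.75,0,0,0,0,0,-0.0045,0.75,0,0,0,0,0,0,0.75],
)

```text
t: 22.68
tcp_pos: [0.573, 0.2677, 0.0218]
tcp_rot: [[0.444, -0.896, 0.001], [-0.896, -0.444, 0.0], [-0.0, -0.001, -1.0]]
force: [0.0, -0.3, -0.3]
grip_width: 0.751
```

```bash
python3 - <<'E'
from h import *
s=st();print(s['tcp_rot'][:,2].round(4))
E
```

```text
t 22.68 tcp [0.573  0.2677 0.0218] F [ 0.  -0.3 -0.3] w 0.751 yaw -1.11 j [0.3  0.58 1.54 0.   1.02 1.41]
[ 7.e-04  5.e-04 -1.e+00]
```

>>> jog_arm(
  increments=[0,0,0,0,0,0,0.6,0,0,0,0,0,0,0.4,0,0,0,0,0,0,0.3,0,0,0,0,0,0,0.3,0,0,0,0,0,0,0.3],
  newtons=60,
)

```text
t: 23.3
tcp_pos: [0.5736, 0.2678, 0.0225]
tcp_rot: [[0.444, -0.896, 0.002], [-0.896, -0.444, 0.001], [0.0, -0.002, -1.0]]
force: [0.5, -0.3, 1.4]
grip_width: 0.532
```

>>> jog_arm(
  increments=[0,0,0,0,0,0.02,0.3,0,0,0,0,0,0.05,0.3,0,0,0,0,0,0.05,0.3,0,0,0,-0.006,-0.045,0.01,0.3,0,0,0,-0.006,-0.045,0,0.3,0,0,0,-0.006,-0.045,0,0.3,0,0,0,-0.006,-0.045,0,0.3,0,0,0,-0.006,-0.045,0,0.3,0,0,0,-0.006,-0.045,0,0.3,0,0,0,-0.006,-0.045,0,0.3,0,0,0,-0.006,-0.045,0,0.3,0,0,0,-0.003,-0.035,0,0.3,0,0,0,0,-0.01,0,0.3,0,0,0,0,0,0,0.3,0,0,0,0,0,0,0.3],
)

```text
t: 25.18
tcp_pos: [0.5236, -0.1481, 0.177]
tcp_rot: [[0.447, -0.894, 0.028], [-0.894, -0.447, -0.002], [0.015, -0.024, -1.0]]
force: [0.4, -0.6, -1.6]
grip_width: 0.535
```

```bash
python3 - <<'E'
from h import *
s=st();print(s['tcp_rot'][:,2].round(4))
E
```

```text
t 25.18 tcp [ 0.5236 -0.1481  0.177 ] F [ 0.4 -0.6 -1.6] w 0.535 yaw -1.107 j [-0.44  0.19  1.71  0.01  1.21  0.66]
[ 0.0279 -0.0023 -0.9996]
```

>>> jog_arm(
  increments=[0.002,0.028,0,-0.001,0.001,-0.012,0.3,0,0,0,0,0,-0.015,0.3,0,0,0,0,0,-0.009,0.3,0,0,0,0,0,0,0.3,0,0,0,0,0,0,0.3],
  newtons=80,
)

```text
t: 25.8
tcp_pos: [0.5218, -0.1433, 0.1367]
tcp_rot: [[0.452, -0.892, -0.006], [-0.892, -0.452, 0.002], [-0.004, 0.004, -1.0]]
force: [-0.3, 0.0, -0.8]
grip_width: 0.526
```

```bash
python3 - <<'E'
from h import *
s=st();print(s['tcp_rot'][:,2].round(4));x,y,z=s['tcp_pos']
R,G=(0,0,255),(0,255,0)
x+=.0002;y+=.0004
ov(get_image("scene"),"scene",[(x,y,z-.0115,.025,R),(x,y,z-.0195,.025,G),(x,y,z-.0115,.011,R),(.5232,-.1458,.106,.01,(255,255,0))],200,180,50,50,8,"pics/g3.png")
E
```

```text
t 25.8 tcp [ 0.5218 -0.1433  0.1367] F [-0.3  0.  -0.8] w 0.526 yaw -1.102 j [-0.43  0.26  1.73 -0.    1.16  0.67]
[-0.0055  0.0021 -1.    ]
```

View pics/g3.png

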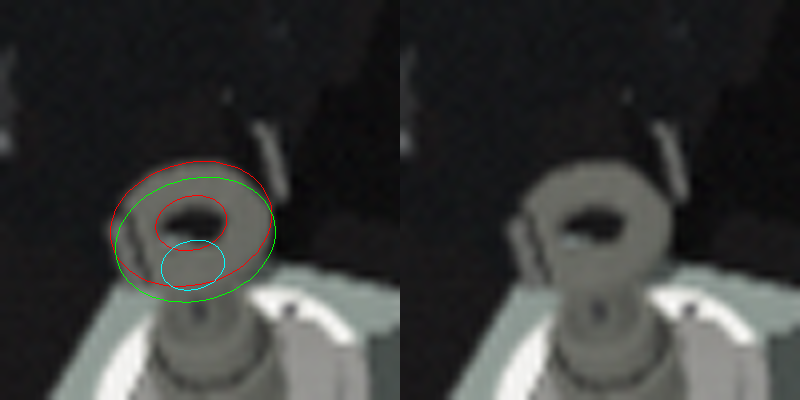

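>>> jog_arm(
  increments=[-0.002,-0.0055,0,0.0005,-0.004,-0.004,0.3,0,0,0,0,0,-0.002,0.3,0,0,0,0,0,0,0.3],
)

```text
t: 26.22
tcp_pos: [0.5228, -0.1482, 0.1313]
tcp_rot: [[0.451, -0.893, 0.002], [-0.893, -0.451, -0.001], [0.002, -0.002, -1.0]]
force: [-0.6, 0.2, -1.9]
grip_width: 0.526
```

```bash
python3 - <<'E'
from h import *
s=st();print(s['tcp_rot'][:,2].round(4))
E
```

```text
t 26.23 tcp [ 0.5228 -0.1482  0.1313] F [-0.6  0.2 -1.9] w 0.526 yaw -1.103 j [-0.44  0.27  1.73  0.    1.14  0.67]
[ 2.2e-03 -9.0e-04 -1.0e+00]
```

>>> jog_arm(
  increments=[0.001,0.002,0,-0.0003,0.0009,-0.003,0.3,0,0,0,0,0,-0.002,0.3,0,0,0,0,0,-0.002,0.3,0,0,0,0,0,-0.002,0.3],
)

```text
t: 26.72
tcp_pos: [0.5228, -0.1473, 0.1221]
tcp_rot: [[0.451, -0.893, 0.001], [-0.893, -0.451, -0.0], [0.001, -0.001, -1.0]]
force: [-0.3, -0.4, -0.7]
grip_width: 0.527
```

>>> jog_arm(
  increments=[0,0,0,0,0,-0.003,0.3,0,0,0,0,0,-0.003,0.3,0,0,0,0,0,-0.003,0.3],
)

```text
t: 27.1
tcp_pos: [0.5228, -0.1469, 0.1127]
tcp_rot: [[0.451, -0.893, 0.001], [-0.893, -0.451, 0.001], [-0.0, -0.001, -1.0]]
force: [-0.8, 2.2, 4.7]
grip_width: 0.526
```

>>> jog_arm(
  increments=[0,0,0,0,0,-0.004,0.3,0,0,0,0,0,-0.004,0.3],
)

```text
t: 27.35
tcp_pos: [0.523, -0.1465, 0.1057]
tcp_rot: [[0.451, -0.892, 0.001], [-0.892, -0.451, 0.001], [-0.001, -0.001, -1.0]]
force: [-2.1, 1.7, 4.6]
grip_width: 0.522
```

>>> jog_arm(
  increments=[0,0,0,0,0,-0.003,0.3,0,0,0,0,0,-0.002,0.3,0,0,0,0,0,0,0.3],
)

```text
t: 27.72
tcp_pos: [0.5228, -0.1467, 0.0994]
tcp_rot: [[0.451, -0.892, 0.001], [-0.892, -0.451, 0.001], [-0.0, -0.001, -1.0]]
force: [-0.0, -0.3, -1.2]
grip_width: 0.523
```

>>> jog_arm(
  increments=[0,0,0,0,0,-0.0015,0.3,0,0,0,0,0,-0.0015,0.3],
)

```text
t: 27.98
tcp_pos: [0.5231, -0.1471, 0.0974]
tcp_rot: [[0.451, -0.892, 0.001], [-0.892, -0.451, 0.0], [-0.0, -0.001, -1.0]]
force: [-5.2, 3.6, 15.4]
grip_width: 0.52
```

>>> jog_arm(
  increments=[0,0,0,0,0,0.0005,0.8,0,0,0,0,0,0,0.8,0,0,0,0,0,0,0.8,0,0,0,0,0,0.03,0.8,0,0,0,0,0,0.04,0.8,0,0,0,0,0,0.04,0.8,0,0,0,-0.01,0.05,0.04,0.8,0,0,0,-0.01,0.05,0.03,0.8,0,0,0,-0.01,0.05,0,0.8,0,0,0,-0.01,0.05,0,0.8,0,0,0,0,0,0,0.8,0,0,0,0,0,0,0.8],
)

```text
t: 29.48
tcp_pos: [0.4816, 0.0555, 0.2811]
tcp_rot: [[0.449, -0.894, 0.004], [-0.894, -0.449, 0.002], [0.0, -0.005, -1.0]]
force: [-0.6, 0.2, -0.4]
grip_width: 0.801
```

```bash
python3 - <<'E'
from h import *
s=st()
R,G=(0,0,255),(0,255,0)
im=get_image("scene");cv2.imwrite("pics/h0.png",im)
ov(im,"scene",[(.5232,-.1458,.086,.025,R),(.5232,-.1458,.078,.025,G),(.5232,-.1458,.106,.01,(255,255,0))],200,185,50,60,8,"pics/h1.png")
im=get_image("top");cv2.imwrite("pics/h2.png",im)
E
```

```text
t 29.48 tcp [0.4816 0.0555 0.2811] F [-0.6  0.2 -0.4] w 0.801 yaw -1.105 j [-0.07 -0.02  1.72  0.    1.44  1.04]
```

View pics/h1.png

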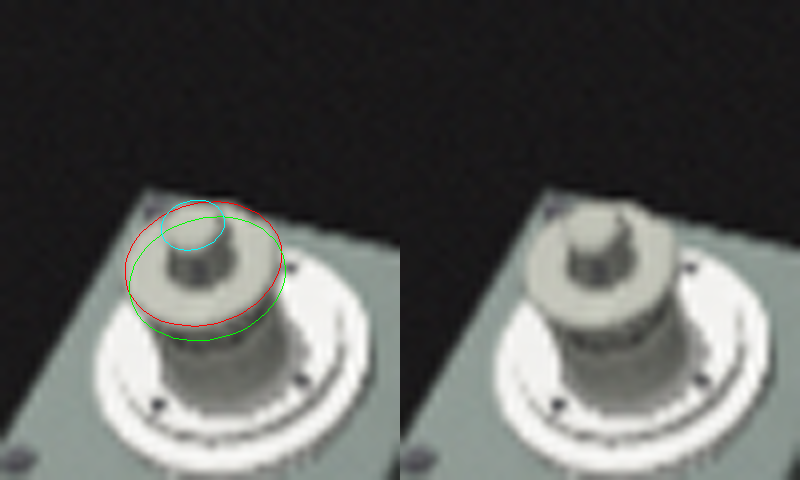

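View pics/h2.png

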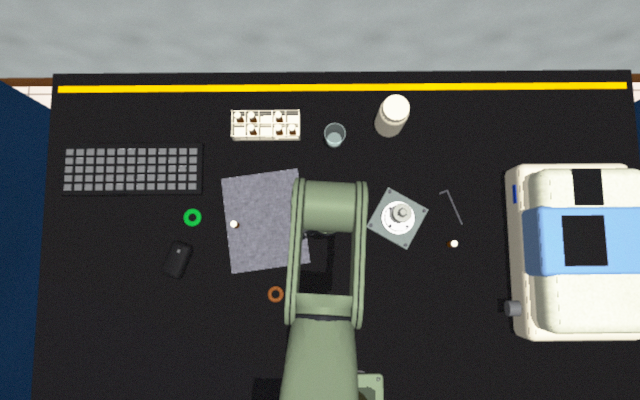

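The scene crop (200,185, ×8) shows the washer level around the shaft, matching its predicted outline at z 86 mm. In the top view, vials (234,224) and (454,243), the hex key, jar, beaker and mouse are where they were. Handing in.

```bash
python3 -c "
from bench import env
print(env.hand_in())"
```

```text
the job is handed in; nothing more can be done
None
```

The bearing, spacer and washer are on the shaft in that order, each pushed past the catches and seated. I handed the job in at about 29.5 s of the 72 s allowed; the system gave no verdict.

- **Finding the shaft:** by sight it stands about 7 mm from the base's centre toward +x. The two cameras disagreed by about 1.5 mm, so I averaged them. All three parts then went on without touching the tip.
- **Forces:** the highest wrist readings, taken at the end of each move, were about 8 N at the catches and about 17 N when the washer seated. The limit on the spindle is 50 N.
- **Seating heights:** each part stopped within 0.3 mm of its predicted height. The arm was at 72.8, 83.9 and 97.4 mm, against 72.5, 83.8 and 97.5 mm expected.
- **Last pictures:** the washer is level and its outline matches a top at 86 mm. The arm is clear, and nothing else on the bench appears to have moved.

No final check failed or disagreed. I judged the bearing and spacer from earlier pictures and the seating heights, because the washer partly hides them.

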